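Swing the shelf light over the teacup and switch it on

ROBOT

A 6-joint arm with a two-finger parallel gripper is mounted at the origin on the work surface. World frame = base frame: x ahead of the robot, y to its left, z up, the work surface at z = 0. Lengths are in m, angles in rad, forces in N, time in s.
With the tool pointing down it reaches from about 0.3 to 0.825 m from the base axis. Payload 5.4 kg.
Tool frame: the origin (TCP) lies at the very end of the fingers, on their centre line; the grasp point (between the pads) lies 19 mm behind it; z points along the fingers, y is the line along which they close (so a half turn about z gives the same grasp; the last joint's range is limited). The gripper opens to 92 mm and grips with 3 to 60 N. Pads are 20 mm wide; open, the fingers measure 128 mm over their backs; the gripper's body (75 mm by 189 mm) begins 69 mm behind the grasp point.
Start: joints at [-1.446, 0.158, 1.597, -0, 1.386, -0.21], TCP at [0.189, -0.543, 0.215] pointing down, gripper open.
Joint ranges: [-2.91, 2.91], [-0.94, 2.29], [0.18, 2.7], [-1.29, 4.43], [0.17, 2.64], [-3, 3]. Speed limits (rad/s): [2.57, 2.57, 3.14, 3.14, 3.14, 3.14].

INTERFACE

Orientations are given as a rotation vector (axis times angle).
In Python, from workcell import bot gives the robot as it stands. Calls block until the motion is done:
- bot.goto(position, orientation): joint-space move of the TCP to a pose.
- bot.line_to(position, rot=None, max_speed=0.15): straight line of the TCP; rot=None keeps the orientation; max_speed is the mean speed in m/s.
- bot.set_joints(angles): joint-space move.
- bot.set_gripper(opening, newtons=None): opening from 0.0 (shut) to 1.0 (fully open); newtons is the grip in N (None keeps the last); returns when the fingers have stopped.
- bot.hold(seconds).
- bot.inverse_kinematics(position, orientation): joint angles nearest the present ones, or None.
- bot.read_camera(name): name is "scene" or "side" or "wrist"; returns a dict with "pixels" (480x640x3 uint8, blue, green, red), "fx", "fy", "cx", "cy" (pixels), "R" (3x3) and "t" (3): a world point X has camera coordinates R X + t. Camera axes: x right, y down, z forward; pixel columns grow to the right and rows downward; lengths in m; the calibration is good to about 2 mm. A picture is of the moment at which its call begins. There is no depth.
A pose or a line that the arm cannot do raises bot.MotionError and nothing moves.
- bot.job_done(): hands the job in; it is judged then, once.
Readings, each from a call of its own:
- bot.current_clock(): time.
- bot.current_joints(): joint angles.
- bot.current_joint_vel(): joint speeds.
- bot.current_effort(): joint torques, N m.
- bot.current_ee_pos(): TCP position.
- bot.current_tool_rot(): TCP orientation.
- bot.current_contact_force(): force on the tool from outside, world axes, zero at the start.
- bot.current_ft_torque(): the same for the moment, N m.
- bot.current_opening(): opening from 0.0 (shut) to 1.0 (fully open).
- bot.current_grip_force(): force on a finger pad.
Only numpy, scipy, OpenCV 4.12 (cv2) and the standard library are available. Lean on these libraries where they do the work, as an engineer would, in place of code of your own. Each camera call takes 0.05 s, during which the arm holds its last target. There are 200 camera calls.

TASK

Light up the teacup: gently push the arm of the swivel light round with a fingertip until the arm points straight over the middle of the porcelain teacup, and flip the light's toggle switch fully over to on (away from the robot). The arm and the toggle may be done in either order. Leave the teacup and everything else where it stands: nothing is to be picked up or shifted.

Things in the scene. Friction and masses are not known exactly. Their poses are not given: they have to be found in the camera images.
- stand: Bamboo two-tier stand, fixed, 350 (its x) by 460 (its y) mm. Origin on the work surface under its centre, z up. Lower tier: full size, top 60 mm up. Upper tier: a board 350 by 180 mm over the -y part only (its y -230 to -50 mm), underside 231, top 245 mm up, on four posts. The tray is on the open +y part of the lower tier.
- tray: Black lacquered tray fixed on the stand's lower tier, 330 (its x) by 210 (its y) mm, rim 18 mm high, floor 6 mm thick. Origin at the centre of its underside, z up; parallel to the stand. The cups, pot and spoon stand on it.
- lamp_pivot (a point): Vertical swivel axis of the light, 228 mm above the work surface, in a dark steel bracket (44 mm wide, top 250 mm up) half-way along the upper tier's +y edge; the bracket reaches 9 mm past the axis, away from the board. Frame parallel to the stand's.
- lamp_head (a point): Centre of the round white LED puck (56 mm across, top 7 mm above, underside 16 mm below this point) at the end of the light's arm, 160 mm from the swivel axis and at the same height. x points outward along the arm, z up, y sideways. The arm and puck swing level above the cups (the highest thing on the tray reaches 145 mm above the work surface).
- lamp_arm (a joint): Angle of the light's arm: 0 straight out from the upper tier along the stand's +y, growing counter-clockwise from above; stops at +-1.3 rad. The arm is a flat aluminium bar, 14 mm wide, 10 mm high, centred at the swivel point's height, bare from the bracket to 132 mm from the axis. It stays where it is left: about 1 N at 100 mm from the axis turns it.
- switch_box: Black switch box of the light, fixed on top of the upper tier: 62 (its x) by 38 (its y) by 24 mm high. Origin at the centre of its underside, z up; its +x points roughly away from the robot.
- toggle_tip (a point): Tip of the steel toggle lever in the middle of the box. The lever is 34 mm long, 6 to 8 mm thick, hinged at the box's top face about the box's y axis; off, it leans 0.4 rad to the box's -x, its tip 31 mm above the box top; on, it leans as far to +x (the tip moves 26 mm).
- toggle (a joint): Toggle lever: 0 off (leaning to the box's -x), 0.8 rad fully on (leaning to +x, away from the robot). It stays where it is left; about 1 N at its tip moves it.
- teacup_mid (a point): Porcelain teacup, white, 82 mm across the rim, 58 mm high, small handle to its +y reaching 61 mm from the axis. The point is on its axis half-way up (29 mm); z up. Loose.
- dessert_cup: Glass dessert cup on a short stem, 76 mm across, 78 mm high, loose on the tray. Origin at the centre of its foot, z up.
- sugar_pot: Steel sugar pot with a hinged lid, 68 mm across, 72 mm high, handle loop to its -x, loose on the tray. Origin at the centre of its underside, z up.
- spoon: Tiny wooden spoon, 95 mm long, lying loose on the tray along its own x.
- tea_tin: Green tea tin with a brass lid, 67 mm across, 63 mm high, loose on the upper tier. Origin at the centre of its underside, z up.
There are look-alikes about, which are no part of the job. What is shaped like the part that bears teacup_mid but purple or red is not meant.

How it is judged:
At the end, for the whole second after the job is handed in: The line along the light's arm passes within 18 mm of the teacup's axis, on the cup's side of the swivel, and the arm is at rest; the toggle is over to on (above 0.65 of 0.8 rad); teacup, dessert cup, sugar pot, spoon and tin are each within 12 mm of where they stood (y of teacup_mid in the frame of lamp_head between -0.018 and 0.018 m and x of teacup_mid in the frame of lamp_head above -0.08 m and value of joint toggle above 0.65 rad and velocity of joint lamp_arm between -0.03 and 0.03 rad/s and distance of each of teacup_mid, dessert_cup, sugar_pot, spoon, tea_tin from where it was at the start of the episode below 0.012 m); the robot touches nothing.
It fails at once if the porcelain teacup is lifted, tipped or shifted by more than 15 mm (distance of teacup_mid from where it was at the start of the episode above 0.015 m or angle between teacup_mid's own z axis and vertical above 0.25 rad).
It fails at once if the dessert cup, sugar pot, spoon or tea tin is lifted, carried or shifted by more than 15 mm (distance of any of dessert_cup, sugar_pot, spoon, tea_tin from where it was at the start of the episode above 0.015 m).
It fails at once if the light's arm is pushed or squeezed with more than 20 N (contact force between the fingers and lamp_arm above 20 N).
It also fails if it takes over 48 s, if anything falls off the work surface, if the arm or the gripper's body presses on something with over 40 N, if the wrist force passes 120 N, or if a joint passes its speed limit or range.

## Working session

There is one attempt and no reset: what is moved stays moved. The work goes in short steps, each a Python script; the robot and the scene stay as the last script left them, time stands still between calls to the robot, and variables do not carry over. Pictures are saved under pics/ and viewed, at most 10 in all, crops included, and the job is handed in when it is done.

```bash
mkdir -p pics; ls
python3 - <<'E'
from workcell import bot
import cv2
for n in("scene","side"):
    c=bot.read_camera(n);cv2.imwrite(f"pics/{n}0.png",c["pixels"]);print(n,c["fx"],c["fy"],c["cx"],c["cy"],c["R"],c["t"])
print(bot.current_clock(),bot.current_tool_rot())
E
```

```text
pics
scene 438.02132924085595 438.02132924085595 313.79626912093767 233.99273826723808 [[ 0.45051805  0.89273587 -0.00749361]
 [ 0.60023503 -0.30909995 -0.73768227]
 [-0.6608717   0.32784125 -0.67510645]] [-0.2805062  -0.14264023  1.21139502]
side 452.39081598410587 452.39081598410587 313.54827959903605 236.04146450701393 [[-0.95534688 -0.29480759  0.02002054]
 [-0.22313003  0.67533244 -0.70295027]
 [ 0.19371456 -0.67602853 -0.71095717]] [0.46506595 0.19495658 0.95823444]
0.1 [-3.09603161e+00 -5.23183129e-01 -1.10132550e-04]
```

View pics/scene0.png

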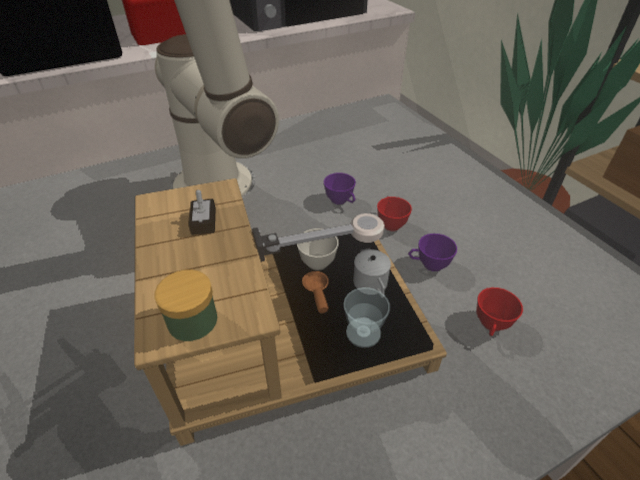

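View pics/side0.png

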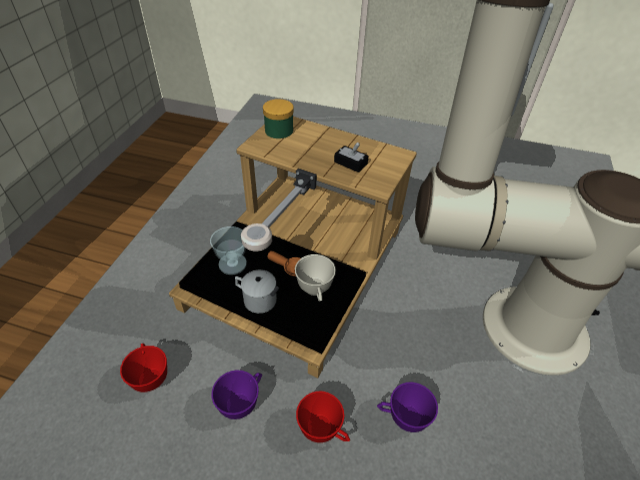

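Scene view: the white teacup is at (318,252), the puck at (368,228), the bracket at (265,240) and the toggle box at (203,215). In the side view the same things are at (315,276), (257,236), (305,180) and (351,156). Cup candidates are this white one on the tray, and the purple and red ones on the work surface (scene (340,188), (394,213), (437,252), (498,310)). Only the white porcelain one on the tray fits. I'll enlarge both views to confirm and to read pixels.

Run:
```python
import cv2
a=cv2.imread("pics/scene0.png")[170:390,125:405];cv2.imwrite("pics/sc.png",cv2.resize(a,None,fx=2.7,fy=2.7,interpolation=cv2.INTER_CUBIC))
a=cv2.imread("pics/side0.png")[90:310,170:430];cv2.imwrite("pics/si.png",cv2.resize(a,None,fx=2.7,fy=2.7,interpolation=cv2.INTER_CUBIC))
```

```text
(no output)
```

View pics/sc.png

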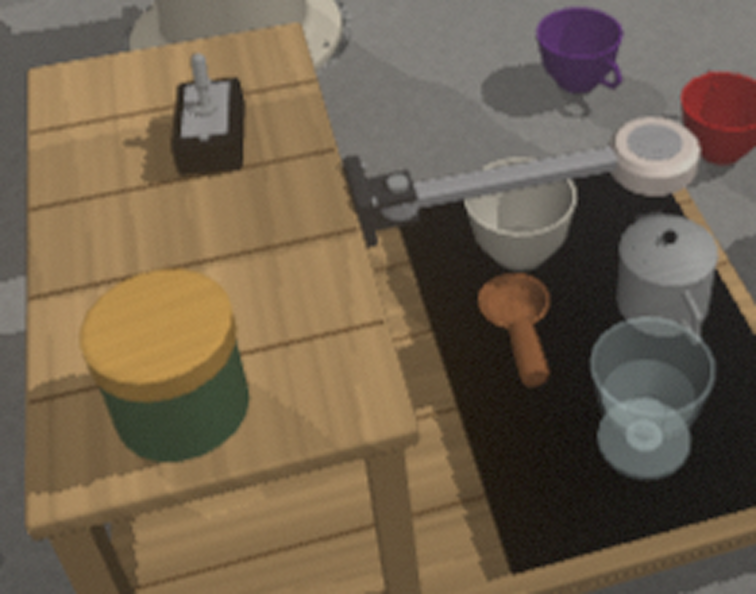

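View pics/si.png

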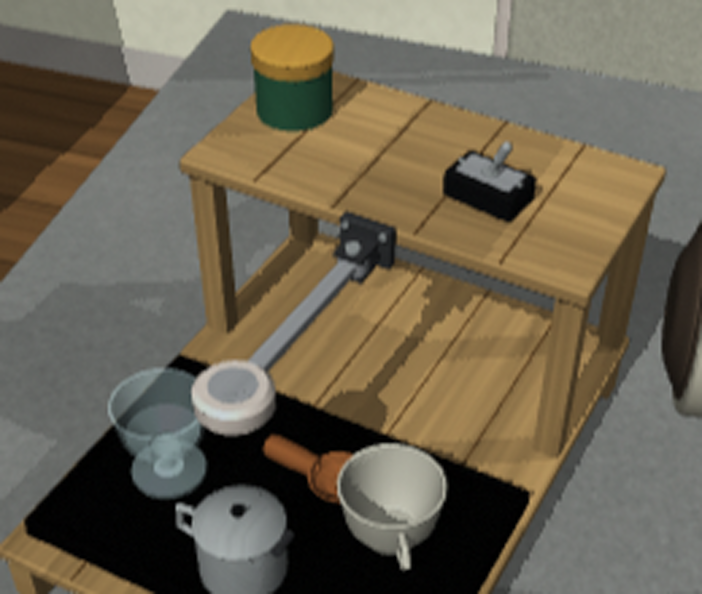

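The enlarged crops confirm the white cup on the tray, with its rim centre at scene crop (521,198) and side crop (392,484). The toggle tip is at (198,58) and (507,145). Next I'll localise everything.

```bash
cat > h.py <<'E'
import numpy as np, cv2
from workcell import bot
from scipy.optimize import least_squares
K={}
def cam(n):
    if n not in K: K[n]=bot.read_camera(n)
    return K[n]
def proj(n,X):
    c=cam(n);p=np.asarray(X)@np.array(c["R"]).T+c["t"]
    return p[...,:2]/p[...,2:]*[c["fx"],c["fy"]]+[c["cx"],c["cy"]]
def tri(obs,x0=(.4,-.4,.2)):
    r=least_squares(lambda X:np.concatenate([proj(n,X)-p for n,p in obs]),x0)
    return r.x,np.abs(r.fun).max()
S=lambda u,v:("scene",np.array([u/2.7+125,v/2.7+170])-0.3)
D=lambda u,v:("side",np.array([u/2.7+170,v/2.7+90])-0.3)
E
python3 - <<'E'
from h import *
for k,a,b in [("cuprim",S(521,198),D(392,484)),("puckTop",S(656,142),D(233,385)),("screw",S(398,184),D(353,246)),("tip",S(199,58),D(507,146)),("togbase",S(206,103),D(493,178)),("tinTop",S(160,325),D(292,47)),("potknob",S(670,237),D(237,510)),("c1",S(303,25),D(663,172)),("c2",S(415,435),D(182,163))]:
    X,e=tri([a,b]);print(k,X.round(4),round(e,2))
# stand fit
loc=lambda x,y:(x,y,.245)
obs=[]
s={(-1,-1):(28,68),(-1,1):(303,25),(1,1):(415,435),(1,-1):(28,530)}
print("unproj corners")
L={}
for nm,f,P in [("scene",S,[(28,68),(303,25),(415,435),(28,530)]),("side",D,[(663,172),(580,300),(182,163)])]:
    for p in P:
        n,q=f(*p);r=least_squares(lambda x:proj(n,[x[0],x[1],.245])-q,[.4,-.4]);print(nm,p,r.x.round(4))
E
```

```text
cuprim [0.461  0.0891 0.1218] 0.9
puckTop [0.5605 0.1319 0.2346] 0.82
screw [ 0.529  -0.0256  0.2406] 0.85
tip [ 0.4352 -0.1067  0.2974] 0.5
togbase [ 0.442  -0.1087  0.2681] 0.4
tinTop [ 0.6312 -0.1786  0.3033] 0.65
potknob [0.5547 0.1559 0.1347] 0.53
c1 [ 0.347  -0.0501  0.2849] 21.05
c2 [ 0.6937 -0.0856  0.2385] 0.86
unproj corners
scene (28, 68) [ 0.3228 -0.1976]
scene (303, 25) [ 0.3594 -0.0226]
scene (415, 435) [ 0.6988 -0.0867]
scene (28, 530) [ 0.6671 -0.2583]
side (663, 172) [ 0.3214 -0.1914]
side (580, 300) [ 0.3551 -0.0159]
side (182, 163) [ 0.6882 -0.0795]
```

```bash
cat >> h.py <<'E'
def rot(yaw):  # tool down, tool x at yaw
    a=np.array([np.cos(yaw/2),np.sin(yaw/2),0]);return np.pi*a
def up(f,p,z):
    n,q=f(*p);return least_squares(lambda x:proj(n,[x[0],x[1],z])-q,[.4,-.1]).x
E
python3 - <<'E'
from h import *
for P in [((445,198),(500,218)),((533,195),(500,218))]:
    a,b=[up(D,p,.245) for p in P];print(a.round(4),b.round(4),np.degrees(np.arctan2(*(a-b)[::-1])))
for P in [((175,168),(240,172))]:
    a,b=[up(S,p,.245) for p in P];print(a.round(4),b.round(4),np.degrees(np.arctan2(*(b-a)[::-1])))
for P in [((243,82),(243,132)),((183,80),(176,128))]:
    a,b=[up(S,p,.269) for p in P];print(a.round(4),b.round(4),np.degrees(np.arctan2(*(b-a)[::-1])))
bot.set_gripper(0.0)
bot.line_to([.189,-.543,.36])
print(bot.current_clock())
E
```

```text
[ 0.4775 -0.1018] [ 0.4311 -0.0907] -13.488002036722762
[ 0.4135 -0.1276] [ 0.4311 -0.0907] -115.413164440014
[ 0.4622 -0.138 ] [ 0.4831 -0.105 ] 57.63198709863803
[ 0.4328 -0.0835] [ 0.478  -0.0976] -17.291760265861754
[ 0.4141 -0.1154] [ 0.4567 -0.1311] -20.23779462910975
2.7667
```

Run:
```python
from h import *
yaw=np.radians(-18);d=np.array([np.cos(yaw),np.sin(yaw),0]);H=np.array([.4475,-.110,0.284])
p=H-.048*d
bot.goto(p+[0,0,.12],rot(yaw)); bot.line_to(p); bot.hold(.2)
f0=np.array(bot.current_contact_force());print(bot.current_ee_pos(),f0,bot.current_clock())
s=-.036
bot.line_to(H+s*d,max_speed=.06)
while s<.006:
    s+=.002; bot.line_to(H+s*d,max_speed=.04)
    f=np.dot(np.array(bot.current_contact_force())-f0,-d);print(round(s,3),round(f,2),end=' | ')
    if f>5: break
c=bot.read_camera("side");cv2.imwrite("pics/t1.png",cv2.resize(c["pixels"][90:240,250:450],None,fx=3,fy=3))
bot.line_to(H+(s-.02)*d); bot.line_to(H+(s-.02)*d+[0,0,.12])
c=bot.read_camera("scene")["pixels"][170:260,150:270];e=bot.read_camera("side")["pixels"][110:200,290:410]
cv2.imwrite("pics/t2.png",cv2.resize(np.hstack([c,e]),None,fx=3,fy=3));print(bot.current_clock())
```

```text
[ 0.40230195 -0.09543863  0.28496407] [-0.08546741  0.59757733 -0.73377235] 5.725
-0.034 0.81 | -0.032 -0.72 | -0.03 -0.65 | -0.028 -0.52 | -0.026 -0.53 | -0.024 0.36 | -0.022 0.55 | -0.02 0.09 | -0.018 0.41 | -0.016 0.17 | -0.014 -1.05 | -0.012 -0.72 | -0.01 -0.19 | -0.008 0.61 | -0.006 3.2 | -0.004 9.88 | 11.4583
```

View pics/t2.png

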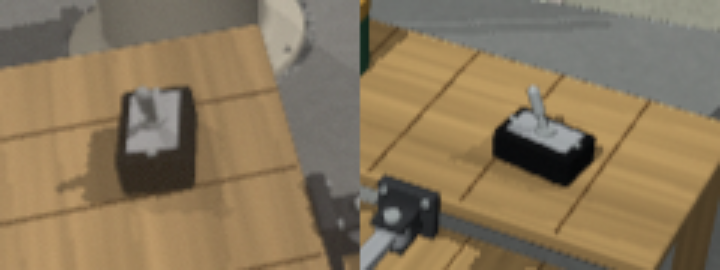

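The toggle now leans away from the robot: its tip is left of its base in the side view, at crop (532,88) against (543,132), and the stop gave about 10 N. Now the light's arm.

Run:
```python
from h import *
print("tip",tri([("scene",np.array([144/3+150,92/3+170])),("side",np.array([172/3+290,88/3+110]))]))
P=np.array([.5295,-.0256,.214]);r=.095
def pose(th,gap=0):
    u=np.array([np.cos(th),np.sin(th),0]);n=np.array([np.sin(th),-np.cos(th),0])  # n: clockwise side
    return P+r*u+(.017+gap)*n, rot(th-np.pi/2)
D_=np.radians
q,R=pose(D_(79),.035)
bot.goto(q+[0,0,.15],R); bot.line_to(q); bot.hold(.2)
f0=np.array(bot.current_contact_force());m=0
bot.line_to(*pose(D_(79),.006),max_speed=.06)
for a in np.arange(81,121.1,2.0):
    bot.line_to(*pose(D_(a)),max_speed=.03)
    f=np.linalg.norm(np.array(bot.current_contact_force())-f0);m=max(m,f)
    if f>8: print("force",a,f);break
print("max",m,a)
bot.line_to(pose(D_(a),.03)[0],max_speed=.06)
bot.line_to(pose(D_(a),.03)[0]+[0,0,.16]); 
q=np.array(bot.current_ee_pos());print(q,bot.current_clock())
bot.goto([.3,-.35,.42],rot(0))
cs=bot.read_camera("scene")["pixels"];cd=bot.read_camera("side")["pixels"]
cv2.imwrite("pics/a1.png",cv2.resize(np.hstack([cs[170:320,225:405],cd[150:300,220:360]]),None,fx=2.5,fy=2.5));print(bot.current_clock())
```

```text
tip (array([ 0.45846143, -0.11408308,  0.29764273]), np.float64(0.7351935084788579))
max 1.9671653178167567 121.0
[0.52042096 0.08004292 0.37275178] 21.9833
23.85
```

View pics/a1.png

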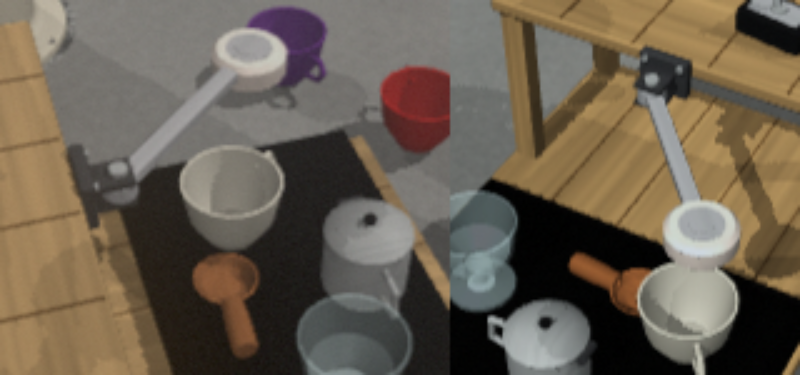

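Run:
```python
from h import *
s=lambda u,v:("scene",np.array([u/2.5+225,v/2.5+170])-.3)
e=lambda u,v:("side",np.array([(u-450)/2.5+220,v/2.5+150])-.3)
k,_=tri([s(249,47),e(705,226)]);c,_=tri([s(232,180),e(688,298)]);p,_=tri([s(119,170),e(652,80)])
print(k,c,p)
for pv in (p,np.array([.5295,-.0256,0])):
    u=(k-pv)[:2];print(np.hypot(*u));u/=np.hypot(*u);w=(c-k)[:2];print("x",w@u,"y",-w[0]*u[1]+w[1]*u[0])
```

```text
[0.4430991  0.11253213 0.23342796] [0.46006244 0.08988495 0.12382084] [ 0.52819267 -0.02474354  0.23956863]
0.16151014264085667
x -0.02818633277788287 y -0.0024860619058267655
0.162928211937121
x -0.028196171154409574 y -0.002371875101348876
```

The arm line passes about 2 mm from the cup's axis, the toggle is at its stop, and the loose items look unmoved. I'm handing in.

```bash
python3 -c "
from workcell import bot
print(bot.job_done(),bot.current_clock())"
```

```text
the job is handed in; nothing more can be done
the job is handed in; nothing more can be done
```

I handed the job in: by my camera measurements the light's arm passes about 2 mm from the teacup's axis, the toggle is over to on against its stop, and nothing else looked moved; the hand-in returned no verdict.

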